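Refit the cup sealer's film-drive cogs

TASK

The old cog of the cup sealer's film drive has shattered. First put every amber fragment lying on or about the grey drive deck into the green scrap bin; only then slide all the new cogs lying on the counter onto the splined hub, in any order, boss upward, each turned so that its red-marked slot meets the hub's red master spline, and pressed fully home so that they sit flat and stacked tight on the deck. Do not disturb the other things on the counter.

Things in the scene. Friction and masses are not known exactly. Their poses are not given: they have to be found in the camera images.
- drive: grey drive deck, a fixed flat slab 230 (x) x 220 (y) x 25 mm high; origin at the centre of its underside on the counter, z up. The hub stands at the middle of its top
- hub: fixed upright splined hub, does not turn: core 18 mm across, 4 ribs out to 16 mm from the axis along +x, +y, -x, -y, 68 mm tall with rounded tops, then an 8 mm tapered nose. Master rib (+x, red) 14.6 mm wide, other three 6.6. Origin: on the axis at its foot, level with the deck's top (25 mm above counter). A cog fits only with its +x along the hub's +x, 1 to 1.5 mm play; it slides down freely
- bin: green open scrap bin, fixed, 150 x 150 x 75 mm high outside, walls and floor 4 mm; origin at the centre of its underside on the counter
- cog_white: new white cog: toothed flange 84 mm wide, 7 thick, with square boss 46 x 46 mm (faces square to x, y), 22 mm high in all. Origin: underside centre; z along the bore. Bore right through, 19 mm round with slots out to 17.5 mm from the axis along +x, +y, -x, -y; the master slot (+x, marked by red line on flange and red patch on boss) 17 mm wide, the others 9. May be absent
- cog_black: new black cog: toothed flange 80 mm wide, 7 thick, with square boss 46 x 46 mm (faces square to x, y), 22 mm high in all. Origin: underside centre; z along the bore. Bore right through, 19 mm round with slots out to 17.5 mm from the axis along +x, +y, -x, -y; the master slot (+x, marked by red line on flange and red patch on boss) 17 mm wide, the others 9. May be absent
- cog_blue: new blue cog: toothed flange 76 mm wide, 7 thick, with square boss 46 x 46 mm (faces square to x, y), 22 mm high in all. Origin: underside centre; z along the bore. Bore right through, 19 mm round with slots out to 17.5 mm from the axis along +x, +y, -x, -y; the master slot (+x, marked by red line on flange and red patch on boss) 17 mm wide, the others 9. May be absent
- chunk1: amber broken cog fragment, a block 34 (x) x 22 (y) x 26 (z) mm with a tooth stub at its +x end that looks up to 4 mm longer; origin at the centre of its underside, z up as it stands at the start. May be absent
- chunk2: amber broken cog fragment, a block 34 (x) x 22 (y) x 26 (z) mm with a tooth stub at its +x end that looks up to 4 mm longer; origin at the centre of its underside, z up as it stands at the start. May be absent
- chunk3: amber broken cog fragment, a block 34 (x) x 22 (y) x 26 (z) mm with a tooth stub at its +x end that looks up to 4 mm longer; origin at the centre of its underside, z up as it stands at the start. May be absent
- chunk4: amber broken cog fragment, a block 34 (x) x 22 (y) x 26 (z) mm with a tooth stub at its +x end that looks up to 4 mm longer; origin at the centre of its underside, z up as it stands at the start. May be absent
- pitcher: steel milk pitcher with a handle, 76 mm across, 100 mm high; leave alone. Origin: centre of the underside
- syrup: amber syrup bottle, 60 mm across, 190 mm high; leave alone. Origin: centre of the underside
- screwdriver: red-handled screwdriver lying flat; leave alone
- lids: stack of clear cup lids, 94 mm across, 40 mm high; leave alone. Origin: centre of the underside
- jar: glass jar with a black cap, 64 mm across, 80 mm high; leave alone. Origin: centre of the underside
- film_roll: white film roll standing on end, 90 mm across, 70 mm high; leave alone. Origin: centre of the underside
- wrench: steel wrench lying flat; leave alone

How it is judged:
On the way:
1. every fragment is in the scrap bin before any cog is on the hub (x of chunk1 in the frame of bin between -0.073 and 0.073 m and y of chunk1 in the frame of bin between -0.073 and 0.073 m and z of chunk1 in the frame of bin between -0.01 and 0.07 m and x of chunk2 in the frame of bin between -0.073 and 0.073 m and y of chunk2 in the frame of bin between -0.073 and 0.073 m and z of chunk2 in the frame of bin between -0.01 and 0.07 m and x of chunk3 in the frame of bin between -0.073 and 0.073 m and y of chunk3 in the frame of bin between -0.073 and 0.073 m and z of chunk3 in the frame of bin between -0.01 and 0.07 m and x of chunk4 in the frame of bin between -0.073 and 0.073 m and y of chunk4 in the frame of bin between -0.073 and 0.073 m and z of chunk4 in the frame of bin between -0.01 and 0.07 m and horizontal distance between each of cog_white, cog_black, cog_blue and hub above 0.05 m), for 0.2 s.
At the end, for the whole second after the job is handed in: Every fragment's origin is inside the scrap bin's walls, under its rim. Every cog is on the hub: its axis within 3 mm of the hub's, its +x along the hub's within 0.14 rad, upright within 0.06 rad, its underside within 3 mm of the deck's top or of 22 or 44 mm above it (stacked tight), and at rest (x of chunk1 in the frame of bin between -0.073 and 0.073 m and y of chunk1 in the frame of bin between -0.073 and 0.073 m and z of chunk1 in the frame of bin between -0.01 and 0.07 m and x of chunk2 in the frame of bin between -0.073 and 0.073 m and y of chunk2 in the frame of bin between -0.073 and 0.073 m and z of chunk2 in the frame of bin between -0.01 and 0.07 m and x of chunk3 in the frame of bin between -0.073 and 0.073 m and y of chunk3 in the frame of bin between -0.073 and 0.073 m and z of chunk3 in the frame of bin between -0.01 and 0.07 m and x of chunk4 in the frame of bin between -0.073 and 0.073 m and y of chunk4 in the frame of bin between -0.073 and 0.073 m and z of chunk4 in the frame of bin between -0.01 and 0.07 m and horizontal distance between each of cog_white, cog_black, cog_blue and hub below 0.003 m and angle between the x axis of each of cog_white, cog_black, cog_blue and the x axis of hub, either way round below 0.14 rad and angle between each of cog_white, cog_black, cog_blue's own z axis and vertical below 0.06 rad and (z of cog_white in the frame of hub between -0.003 and 0.003 m or z of cog_white in the frame of hub between 0.019 and 0.025 m or z of cog_white in the frame of hub between 0.041 and 0.047 m) and linear speed of each of cog_white, cog_black, cog_blue below 0.02 m/s and (z of cog_black in the frame of hub between -0.003 and 0.003 m or z of cog_black in the frame of hub between 0.019 and 0.025 m or z of cog_black in the frame of hub between 0.041 and 0.047 m) and (z of cog_blue in the frame of hub between -0.003 and 0.003 m or z of cog_blue in the frame of hub between 0.019 and 0.025 m or z of cog_blue in the frame of hub between 0.041 and 0.047 m)); the robot touches nothing.
It fails at once if a bystander is shoved more than 40 mm (distance of any of pitcher, syrup, screwdriver, lids, jar, film_roll, wrench from where it was at the start of the episode above 0.04 m).
Of cog_white, cog_black, cog_blue only 2 to 3 are there at a start; the rules pass over those that are not, and their reading is None.
Of chunk1, chunk2, chunk3, chunk4 only 3 to 4 are there at a start; the rules pass over those that are not, and their reading is None.
At some moment in a run one of cog_white, cog_black, cog_blue, chunk1, chunk2, chunk3, chunk4 may be knocked a few centimetres aside while the robot is not near it.
It also fails if it takes over 210 s, if anything falls off the work surface, if the arm or the gripper's body presses on something with over 40 N, if the wrist force passes 120 N, or if a joint passes its speed limit or range.

ROBOT

A 7-joint arm with a two-finger parallel gripper is mounted at the origin on the work surface. World frame = base frame: x ahead of the robot, y to its left, z up, the work surface at z = 0. Lengths are in m, angles in rad, forces in N, time in s.
With the tool pointing down it reaches from about 0.4 to 0.85 m from the base axis. Payload 10.4 kg.
Tool frame: the origin (TCP) lies on the centre line of the jaws, within the pads' length; the fingertips stand 8 mm ahead of it and the grasp point (between the pads) lies 11 mm behind it (r.finger_overhang is the distance from the TCP to the fingertips, in m); z points along the fingers, y is the line along which they close (so a half turn about z gives the same grasp; the last joint's range is limited). The gripper opens to 87 mm and grips with 3 to 60 N. Pads are 19 mm wide; open, the fingers measure 117 mm over their backs; the gripper's body (75 mm by 190 mm) begins 51 mm behind the grasp point.
Start: joints at [1.209, 0.332, -0.065, 1.46, 0.022, 1.35, -0.088], TCP at [0.208, -0.589, 0.231] pointing down, gripper open.
Joint ranges: [-2.6, 2.6], [-0.5, 2.12], [-1.47, 1.34], [0.16, 2.42], [-1.27, 4.41], [0.06, 2.06], [-2.6, 2.6]. Speed limits (rad/s): [2.22, 2.22, 2.79, 2.79, 3.14, 3.14, 3.14].

INTERFACE

Orientations are given as a unit quaternion [x, y, z, w].
In Python, from bench import r, vision gives the robot as it stands.
- The arm moves only by the tool drive_tool, never from a script. Its argument "series" is a list of rows, each a list of 2 entries, a list of its own where there are three numbers: the shift along the world's x, y, z in cm, then the turn about the world's z in degrees. A call has exactly 10 rows; each row shifts and turns the commanded pose from where the row before left it; what a row does not reach is not made up. A row lasts 1/8 s, in which the tool goes at most 62.5 mm and 10.7 degrees, less where a joint would pass 70% of its speed; a pose out of reach is approached as far as the arm can. A call with a gripper value outside its range is refused whole. "hand" is the closure, from 0 (fully open) to 1 (shut), set as the call begins (left out, the last holds). The fingers move at their own pace and stop on an object; "newtons" is the grip in N (left out, the last holds). Time passes only in rows, so rows that do not move let the fingers close, or fill a call up. It gives the time, the measured TCP pose, the force, the opening and the grip force at its end, in the units of the state.
- r.read_state(): the state, without advancing time (a new reading comes with each control period).
- vision.camera(name): name is "side" or "top" or "wrist"; returns a dict with "color" (480x640x3 uint8, red, green, blue), "intrinsics" (3x3 intrinsics, pixels), "k1" (the pictures are not rectified: a ray, as slopes to the right and down, at radius r is drawn at 1 + k1 r^2 times it, then the intrinsics apply), "R" (3x3) and "t" (3): a world point X has camera coordinates R X + t; the wrist camera has in their place "mount" (4x4, takes a point from camera to tool coordinates, whose origin is the TCP and whose axes are the flange's). Camera axes: x right, y down, z forward; pixel columns grow to the right and rows downward; lengths in m; the calibration is good to about 2 mm. A picture is of the moment at which its call begins: read the wrist's pose just before it. There is no depth.
- r.close_job(): hands the job in; it is judged then, once.
The state is a dict: "time": time; "joint_positions": joint angles; "joint_vel": joint speeds; "joint_torque": joint torques, N m; "ee_pos": TCP position; "eef_rot": TCP orientation; "ft_force": force on the tool from outside, world axes, zero at the start; "torque": the same for the moment, N m; "width": finger opening in m; "grip_force": force on a finger pad.
Only numpy, scipy, OpenCV 4.12 (cv2) and the standard library are available. Lean on these libraries where they do the work, as an engineer would, in place of code of your own. Each camera call takes 0.05 s, during which the arm holds its last target. There are 200 camera calls.

## Working session

There is one attempt and no reset: what is moved stays moved. The work goes in short steps, Python scripts to look and compute and a tool call to move; the robot and the scene stay as the last step left them, time stands still between calls to the robot, and variables do not carry over. Pictures are saved under pics/ and viewed, at most 17 in all, crops included, and the job is handed in when it is done.

Besides the shell and the picture viewer there is one more tool, called by a JSON object that holds its "method" and its "body", one argument or row to a line. drive_tool: Moves the arm, as the interface text tells. Its arguments: {"type":"object","properties":{"series":{"type":"array"},"hand":{"type":"number"},"newtons":{"type":"number"}},"required":["series"]}

```bash
ls; mkdir -p pics
python3 - <<'E'
from bench import r, vision
import cv2
for n in ("top","side"):
    c=vision.camera(n); cv2.imwrite(f"pics/{n}0.png",c["color"][:,:,::-1])
    print(n,c["intrinsics"],c["k1"],c["R"],c["t"], -c["R"].T@c["t"])
s=r.read_state(); print(s)
c=vision.camera("wrist"); print(c["mount"],c["intrinsics"],c["k1"])
E
```

```text
pics
top [[576.62985052   0.         311.84146047]
 [  0.         576.62985052 233.86409676]
 [  0.           0.           1.        ]] -0.18753337617290616 [[ 0.01020238 -0.99976033 -0.01937011]
 [-0.99428373 -0.00808379 -0.10646372]
 [ 0.10628162  0.02034557 -0.9941279 ]] [0.01687161 0.56575959 1.38315049] [ 0.41534994 -0.00669994  1.43558816]
side [[572.35547169   0.         318.87685517]
 [  0.         572.35547169 239.66893462]
 [  0.           0.           1.        ]] -0.12553581635667557 [[ 0.986181   -0.16474946 -0.01745399]
 [-0.11200909 -0.58541235 -0.80296099]
 [ 0.12206961  0.79381988 -0.59577597]] [-0.56132812  0.12878751  1.34950559] [ 0.40326288 -1.08834907  0.89761694]
{'time': 0.1, 'joint_positions': array([ 1.20939229,  0.33274243, -0.0647103 ,  1.46083846,  0.02158159,
        1.34988741, -0.08848662]), 'joint_vel': array([-0.00017592, -0.00249572, -0.00148281, -0.0035208 ,  0.0003205 ,
       -0.00211506,  0.00122428]), 'joint_torque': array([ 1.34452875e-03, -6.24545574e+01,  2.45844695e-02, -3.90717030e+01,
       -6.14397973e-02,  3.66533536e-02,  4.94739447e-05]), 'ee_pos': array([ 0.20762662, -0.58916209,  0.22988389]), 'eef_rot': array([ 9.85682392e-01,  1.68611607e-01, -1.15496736e-04, -5.79182410e-04]), 'ft_force': array([-0.44014039, -0.57470858,  0.24774561]), 'torque': array([0.00189142, 0.0400535 , 0.007389  ]), 'grip_force': 0.0, 'width': 0.08692130363674277}
[[-4.21818532e-04 -9.69419808e-01 -2.45407940e-01  6.69570670e-02]
 [ 9.99999879e-01 -4.71192766e-04  1.42477542e-04  4.17479436e-04]
 [-2.53754998e-04 -2.45407851e-01  9.69419890e-01 -1.53533064e-01]
 [ 0.00000000e+00  0.00000000e+00  0.00000000e+00  1.00000000e+00]] [[353.52787594   0.         320.10756149]
 [  0.         353.52787594 234.479684  ]
 [  0.           0.           1.        ]] -0.06819847602805548
```

View pics/top0.png

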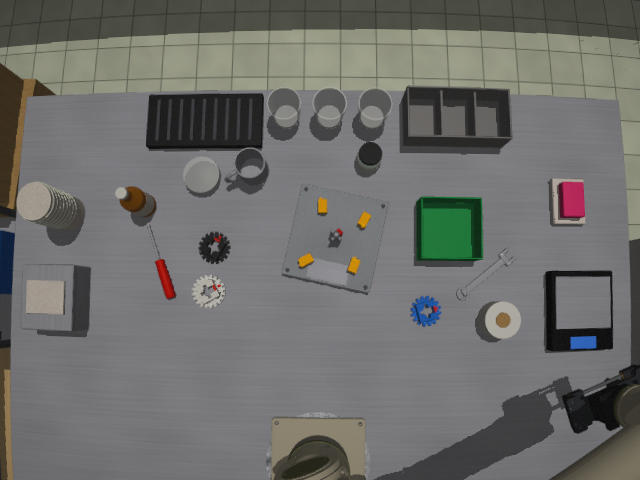

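View pics/side0.png

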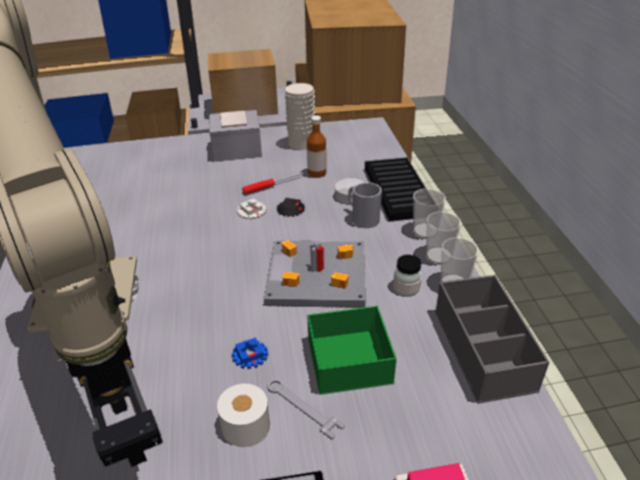

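```bash
cat > h.py <<'E'
from bench import r, vision
import cv2, numpy as np
from scipy.optimize import minimize
from scipy.spatial.transform import Rotation as Ro
def cam(name):
    """camera dict with R,t (world->cam) for every camera"""
    s=r.read_state(); c=vision.camera(name)
    if name=="wrist":
        T=np.eye(4); T[:3,:3]=Ro.from_quat(s["eef_rot"]).as_matrix(); T[:3,3]=s["ee_pos"]
        M=np.linalg.inv(T@c["mount"]); c["R"],c["t"]=M[:3,:3],M[:3,3]
    c["hsv"]=cv2.cvtColor(c["color"],cv2.COLOR_RGB2HSV); return c
def proj(c,X):
    p=np.atleast_2d(X)@c["R"].T+c["t"]; q=p[:,:2]/p[:,2:]; q=q*(1+c["k1"]*(q**2).sum(1,keepdims=True))
    return q@c["intrinsics"][:2,:2].T+c["intrinsics"][:2,2]
def ray(c,uv,z):
    K=c["intrinsics"]; d=(np.atleast_2d(uv)-K[:2,2])/K[0,0]; q=d.copy()
    for _ in range(20): q=d/(1+c["k1"]*(q**2).sum(1,keepdims=True))
    v=np.c_[q,np.ones(len(q))]@c["R"]; o=-c["R"].T@c["t"]
    return o+v*((z-o[2])/v[:,2:])
def mask(c,lo,hi): return cv2.inRange(c["hsv"],np.array(lo),np.array(hi))
AMBER=((12,150,120),(28,255,255))
def blobs(m,amin):
    n,l,st,ce=cv2.connectedComponentsWithStats(m); return [(l==i,ce[i],st[i]) for i in range(1,n) if st[i][4]>=amin]
def hullfit(c,m,P,z0,x0,S=4):
    """fit x,y,yaw of convex hull of body points P standing at z0 to boolean mask m"""
    v,u=np.nonzero(m); o=np.array([u.min()-12,v.min()-12]); w,h=u.max()-o[0]+13,v.max()-o[1]+13
    big=cv2.resize(m[o[1]:o[1]+h,o[0]:o[0]+w].astype(np.float32),None,fx=S,fy=S,interpolation=cv2.INTER_LINEAR)
    big=cv2.GaussianBlur(big,(0,0),S*.5)
    def cost(p):
        X=np.c_[P[:,:2]@np.array([[np.cos(p[2]),np.sin(p[2])],[-np.sin(p[2]),np.cos(p[2])]])+p[:2],P[:,2]+z0]
        q=((proj(c,X)-o+.5)*S-.5); im=np.zeros(big.shape,np.float32)
        cv2.fillConvexPoly(im,np.round(cv2.convexHull(q.astype(np.float32))*16).astype(np.int32),1.,shift=4,lineType=cv2.LINE_AA)
        im=cv2.GaussianBlur(im,(0,0),S*.5); return float(((im-big)**2).sum()/big.sum())
    best=None
    for a in x0[2]:
        s=np.array([x0[0],x0[1],a]); f=minimize(cost,s,method="Nelder-Mead",options=dict(initial_simplex=s+np.array([[0,0,0],[.006,0,0],[0,.006,0],[0,0,.3]]),xatol=1e-5,fatol=1e-5))
        if best is None or f.fun<best.fun: best=f
    return best.x,best.fun
BOX=np.array([[x,y,z] for x in(-.017,.018) for y in(-.011,.011) for z in(0,.026)])
def chunks(c,zs=.025,amin=40,ok=None):
    out=[]
    for m,ce,st in blobs(mask(c,*AMBER),amin):
        p=ray(c,ce,zs+.015)[0]
        if ok is not None and not ok(p): continue
        x,f=hullfit(c,m,BOX,zs,(p[0],p[1],np.arange(4)*np.pi/4)); out.append((np.round(x,4),round(f,3),st[4]))
    return out
E
python3 - <<'E'
from h import *
c=cam("top")
for x in chunks(c): print(x, ray(c,[[0,0]],0)[0][:0])
g=mask(c,(55,120,50),(80,255,255)); b=max(blobs(g,500),key=lambda b:b[2][4])
BIN=np.array([[x,y,z] for x in(-.075,.075) for y in(-.075,.075) for z in(0,.075)])
p=ray(c,b[1],.03)[0]; print("bin",hullfit(c,b[0],BIN,0,(p[0],p[1],[0,.3,-.3]),2))
# deck corners approx from picture
print("deck",ray(c,[[303,185],[388,203],[368,293],[283,275]],.025).round(3).tolist())
print("hubtop",ray(c,[[336,234]],.1).round(3))
for n,(u,v) in dict(black=(214,247),white=(209,291),blue=(426,311),roll=(503,320)).items():
    print(n,ray(c,[[u,v]],.012 if n!="roll" else .07).round(3))
red=mask(c,(0,150,100),(8,255,255))|mask(c,(172,150,100),(180,255,255))
for m,ce,st in blobs(red,2): print("red",ce.round(1),st[4],ray(c,ce,.015)[0].round(3))
E
```

```text
(array([ 0.6347, -0.0023, -0.0227]), np.float64(0.056), np.int32(128)) []
(array([ 0.6008, -0.1042, -0.4939]), np.float64(0.057), np.int32(127)) []
(array([0.5016, 0.0373, 2.0679]), np.float64(0.034), np.int32(130)) []
(array([ 0.4897, -0.0796, -0.3754]), np.float64(0.043), np.int32(128)) []
bin (array([ 0.58014749, -0.316224  ,  0.01580039]), np.float64(0.23887524008750916))
deck [[0.688, 0.045, 0.025], [0.645, -0.166, 0.025], [0.422, -0.116, 0.025], [0.464, 0.092, 0.025]]
hubtop [[ 0.558 -0.036  0.1  ]]
black [[0.533 0.267 0.012]]
white [[0.423 0.277 0.012]]
blue [[ 0.379 -0.261  0.012]]
roll [[ 0.358 -0.438  0.07 ]]
red [339.5 231.2] 17 [ 0.574 -0.046  0.015]
red [217.5 238.6] 21 [0.553 0.258 0.015]
red [164.6 278.5] 353 [0.452 0.39  0.015]
red [214. 287.] 11 [0.433 0.264 0.015]
red [218.8 285.4] 5 [0.437 0.252 0.015]
red [435.1 308.2] 13 [ 0.385 -0.283  0.015]
```

{"method": "drive_tool", "body": {
  "series": [
    [[3, 5, 0], 6],
    [[3, 5, 0], 6],
    [[3, 5, 0], 6],
    [[3, 5, 0], 6],
    [[3, 5, 0], 6],
    [[3, 5, 0], 6],
    [[3, 5, 0], 6],
    [[3, 5, 0], 6],
    [[3, 5, 0], 6],
    [[3, 5, 0], 6]
  ]
}}

```text
time: 1.45
ee_pos: [0.5084, -0.0879, 0.2307]
eef_rot: [0.768, 0.64, 0.0, 0.0]
ft_force: [1.1, -0.2, 0.4]
width: 0.0868
grip_force: 0.0
```

{"method": "drive_tool", "body": {
  "series": [
    [[3, 3, 0], 0],
    [[1, 1, 0], 0],
    [[0, 0, 0], 0],
    [[0, 0, 0], 0],
    [[0, 0, 0], 0],
    [[0, 0, 0], 0],
    [[0, 0, 0], 0],
    [[0, 0, 0], 0],
    [[0, 0, 0], 0],
    [[0, 0, 0], 0]
  ]
}}

```text
time: 2.7
ee_pos: [0.5478, -0.0494, 0.2306]
eef_rot: [0.769, 0.639, 0.0, 0.0]
ft_force: [0.3, -0.3, 0.8]
width: 0.0868
grip_force: 0.0
```

Run:
```python
from h import *
s=r.read_state(); print(s["time"],s["ee_pos"],Ro.from_quat(s["eef_rot"]).as_matrix()[:2,0])
c=cam("wrist"); cv2.imwrite("pics/w1.png",c["color"][:,:,::-1])
np.save("w1.npy",c,allow_pickle=True)
for x in chunks(c,amin=300): print(x)
```

```text
2.7 [ 0.54775109 -0.04944755  0.23056243] [0.18363674 0.98299417]
(array([0.5025, 0.0343, 2.0826]), np.float64(0.091), np.int32(947))
(array([ 0.6377, -0.0053, -0.0213]), np.float64(0.126), np.int32(889))
(array([ 0.4906, -0.084 , -0.4657]), np.float64(0.321), np.int32(740))
(array([ 0.6029, -0.1086, -0.6237]), np.float64(0.324), np.int32(729))
```

View pics/w1.png

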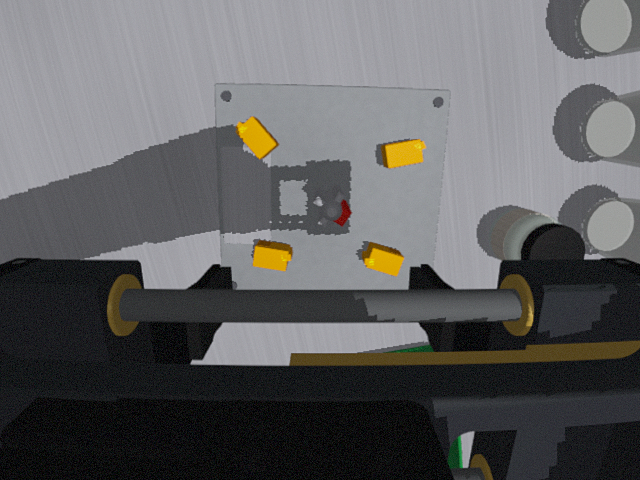

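{"method": "drive_tool", "body": {
  "series": [
    [[-1.15, 2.1, -2], 10],
    [[-1.15, 2.1, -2], 10],
    [[-1.15, 2.1, -2], 10],
    [[-1.15, 2.2, -2], 10],
    [[0, 0, -2.5], 0],
    [[0, 0, -2.5], 0],
    [[0, 0, -2.5], 0],
    [[0, 0, -2.5], 0],
    [[0, 0, -0.5], 0],
    [[0, 0, 0], 0]
  ],
  "hand": 0.2
}}

```text
time: 4.0
ee_pos: [0.502, 0.0357, 0.046]
eef_rot: [0.504, 0.863, 0.0, 0.0]
ft_force: [0.1, 0.8, 0.7]
width: 0.0702
grip_force: 0.0
```

{"method": "drive_tool", "body": {
  "series": [
    [[0, 0, 0], 0],
    [[0, 0, 0], 0],
    [[0, 0, 0], 0],
    [[0, 0, 0], 0],
    [[0, 0, 0], 0],
    [[0, 0, 1], 0],
    [[0, 0, 2], 0],
    [[0, 0, 3], 0],
    [[0, 0, 3], 0],
    [[0, 0, 3], 0]
  ],
  "hand": 1,
  "newtons": 25
}}

```text
time: 5.25
ee_pos: [0.5019, 0.0358, 0.1681]
eef_rot: [0.504, 0.864, 0.0, 0.001]
ft_force: [0.6, 0.5, -1.0]
width: 0.0217
grip_force: 24.9
```

{"method": "drive_tool", "body": {
  "series": [
    [[1.3, -4, 0], 0],
    [[1.3, -4, 0], 0],
    [[1.3, -4, 0], 0],
    [[1.3, -4, 0], 0],
    [[1.3, -4, 0], 0],
    [[1.3, -4, 0], 0],
    [[1.3, -4, 0], 0],
    [[1.3, -4, 0], 0],
    [[0, 0, -2], 0],
    [[0, 0, -2], 0]
  ]
}}

```text
time: 6.5
ee_pos: [0.6059, -0.2837, 0.1255]
eef_rot: [0.504, 0.864, 0.001, 0.0]
ft_force: [-0.4, -0.2, -0.2]
width: 0.0218
grip_force: 24.9
```

{"method": "drive_tool", "body": {
  "series": [
    [[0, 0, -3], 0],
    [[0, 0, -3], 0],
    [[0, 0, -2], 0],
    [[0, 0, 0], 0],
    [[0, 0, 0], 0],
    [[0, 0, 0], 0],
    [[0, 0, 0], 0],
    [[0, 0, 0], 0],
    [[0, 0, 0], 0],
    [[0, 0, 0], 0]
  ]
}}

```text
time: 7.75
ee_pos: [0.6057, -0.2845, 0.0455]
eef_rot: [0.504, 0.863, 0.0, -0.0]
ft_force: [0.0, 0.6, 0.1]
width: 0.0216
grip_force: 24.9
```

{"method": "drive_tool", "body": {
  "series": [
    [[0, 0, 0], 0],
    [[0, 0, 0], 0],
    [[0, 0, 0], 0],
    [[0, 0, 2], 0],
    [[0, 0, 4], 0],
    [[0, 0, 5], 0],
    [[0, 0, 4], 0],
    [[0, 0, 0], 0],
    [[0, 0, 0], 0],
    [[0, 0, 0], 0]
  ],
  "hand": 0.5
}}

```text
time: 9.0
ee_pos: [0.6052, -0.2843, 0.1946]
eef_rot: [0.504, 0.863, -0.0, -0.001]
ft_force: [-0.9, 0.3, -0.9]
width: 0.0431
grip_force: 0.0
```

Run:
```python
from h import *
s=r.read_state(); print(s["ee_pos"],s["eef_rot"])
c=cam("top")
for x in chunks(c,amin=30): print(x)
cv2.imwrite("pics/t2.png",cv2.resize(c["color"][160:340,180:500,::-1],None,fx=2.4,fy=2.4))
```

```text
[ 0.6052057  -0.28434312  0.194648  ] [ 5.04424351e-01  8.63455493e-01 -4.99920865e-05 -8.26205196e-04]
(array([ 0.6347, -0.0023, -0.0227]), np.float64(0.056), np.int32(128))
(array([ 0.6003, -0.104 , -0.4647]), np.float64(0.058), np.int32(128))
(array([ 0.6066, -0.2854,  2.1986]), np.float64(0.561), np.int32(87))
(array([ 0.4897, -0.0798, -0.3665]), np.float64(0.041), np.int32(129))
```

View pics/t2.png

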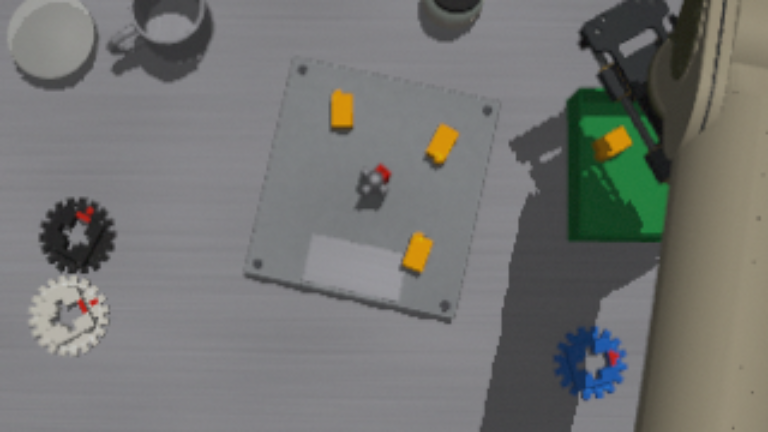

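{"method": "drive_tool", "body": {
  "series": [
    [[-0.1, 4.5, 0], 8],
    [[-0.1, 4.5, 0], 8],
    [[-0.1, 4.5, 0], 8],
    [[-0.1, 4.4, 0], 9],
    [[0, 0, -3], 0],
    [[0, 0, -3], 0],
    [[0, 0, -3], 0],
    [[0, 0, -3], 0],
    [[0, 0, -2.8], 0],
    [[0, 0, 0], 0]
  ],
  "hand": 0.25
}}

```text
time: 10.3
ee_pos: [0.5999, -0.1053, 0.0452]
eef_rot: [0.238, 0.971, 0.0, -0.002]
ft_force: [-0.2, 0.3, -0.1]
width: 0.0655
grip_force: 0.0
```

{"method": "drive_tool", "body": {
  "series": [
    [[0, 0, 0], 0],
    [[0, 0, 0], 0],
    [[0, 0, 0], 0],
    [[0, 0, 0], 0],
    [[0, 0, 0], 0],
    [[0, 0, 1], 0],
    [[0, 0, 2], 0],
    [[0, 0, 3], 0],
    [[0, 0, 3], 0],
    [[0, 0, 3], 0]
  ],
  "hand": 1
}}

```text
time: 11.55
ee_pos: [0.602, -0.1053, 0.1703]
eef_rot: [0.238, 0.971, 0.0, 0.001]
ft_force: [0.7, -0.3, -0.3]
width: 0.0218
grip_force: 25.0
```

{"method": "drive_tool", "body": {
  "series": [
    [[-1, -4.5, 0], 0],
    [[-1.5, -4.5, 0], 0],
    [[-1.5, -4.5, 0], 0],
    [[-1.5, -5, 0], 0],
    [[0, 0, -3], 0],
    [[0, 0, -3], 0],
    [[0, 0, -3], 0],
    [[0, 0, -3], 0],
    [[0, 0, 0], 0],
    [[0, 0, 0], 0]
  ]
}}

```text
time: 12.8
ee_pos: [0.5477, -0.2908, 0.0496]
eef_rot: [0.238, 0.971, -0.0, 0.001]
ft_force: [0.7, -0.1, 0.2]
width: 0.0214
grip_force: 25.0
```

{"method": "drive_tool", "body": {
  "series": [
    [[0, 0, 0], 0],
    [[0, 0, 0], 0],
    [[0, 0, 0], 0],
    [[0, 0, 2], 0],
    [[0, 0, 4], 0],
    [[0, 0, 5], 0],
    [[0, 0, 3], 0],
    [[0, 0, 0], 0],
    [[0, 0, 0], 0],
    [[0, 0, 0], 0]
  ],
  "hand": 0.5
}}

```text
time: 14.05
ee_pos: [0.5462, -0.2903, 0.1867]
eef_rot: [0.238, 0.971, 0.0, -0.001]
ft_force: [1.2, -0.5, -0.1]
width: 0.0431
grip_force: 0.0
```

Run:
```python
from h import *
s=r.read_state(); print(s["ee_pos"],s["eef_rot"])
c=cam("top")
for x in chunks(c,amin=20): print(x)
```

```text
[ 0.54619908 -0.29032541  0.18672085] [ 2.38420967e-01  9.71161556e-01  2.47194594e-04 -7.82854074e-04]
(array([ 0.6347, -0.0023, -0.0227]), np.float64(0.056), np.int32(128))
(array([ 0.6055, -0.281 ,  2.2062]), np.float64(1.711), np.int32(47))
(array([ 0.54  , -0.2863,  1.9863]), np.float64(1.0), np.int32(67))
(array([ 0.4897, -0.0798, -0.3665]), np.float64(0.041), np.int32(129))
```

{"method": "drive_tool", "body": {
  "series": [
    [[-1.1, 4.2, 0], 2],
    [[-1.1, 4.2, 0], 2],
    [[-1.1, 4.2, 0], 2],
    [[-1.1, 4.2, 0], 0],
    [[-1.2, 4.1, 0], 0],
    [[0, 0, -4], 0],
    [[0, 0, -4], 0],
    [[0, 0, -4], 0],
    [[0, 0, -2.1], 0],
    [[0, 0, 0], 0]
  ],
  "hand": 0.25
}}

```text
time: 15.35
ee_pos: [0.4893, -0.081, 0.045]
eef_rot: [0.187, 0.982, 0.0, -0.002]
ft_force: [0.6, -0.2, -0.1]
width: 0.0653
grip_force: 0.0
```

{"method": "drive_tool", "body": {
  "series": [
    [[0, 0, 0], 0],
    [[0, 0, 0], 0],
    [[0, 0, 0], 0],
    [[0, 0, 0], 0],
    [[0, 0, 0], 0],
    [[0, 0, 1], 0],
    [[0, 0, 2], 0],
    [[0, 0, 3], 0],
    [[0, 0, 3], 0],
    [[0, 0, 3], 0]
  ],
  "hand": 1
}}

```text
time: 16.6
ee_pos: [0.4909, -0.0812, 0.169]
eef_rot: [0.187, 0.982, -0.0, 0.001]
ft_force: [0.3, 0.1, 0.1]
width: 0.0217
grip_force: 25.0
```

{"method": "drive_tool", "body": {
  "series": [
    [[1, -4.4, 0], 0],
    [[1, -4.4, 0], 0],
    [[1, -4.4, 0], 0],
    [[1, -4.4, 0], 0],
    [[1, -4.4, 0], 0],
    [[0.9, -4.4, 0], 0],
    [[0, 0, -4], 0],
    [[0, 0, -4], 0],
    [[0, 0, -4], 0],
    [[0, 0, 0], 0]
  ]
}}

```text
time: 17.85
ee_pos: [0.5481, -0.3448, 0.0452]
eef_rot: [0.187, 0.982, 0.001, -0.002]
ft_force: [-0.4, 0.6, 0.3]
width: 0.0216
grip_force: 25.0
```

{"method": "drive_tool", "body": {
  "series": [
    [[0, 0, 0], 0],
    [[0, 0, 0], 0],
    [[0, 0, 0], 0],
    [[0, 0, 2], 0],
    [[0, 0, 4], 0],
    [[0, 0, 5], 0],
    [[0, 0, 3], 0],
    [[0, 0, 0], 0],
    [[0, 0, 0], 0],
    [[0, 0, 0], 0]
  ],
  "hand": 0.5
}}

```text
time: 19.1
ee_pos: [0.5492, -0.3453, 0.1857]
eef_rot: [0.187, 0.982, 0.0, -0.001]
ft_force: [-0.4, 0.7, 0.4]
width: 0.0437
grip_force: 0.0
```

Run:
```python
from h import *
s=r.read_state(); print(s["ee_pos"],s["eef_rot"])
c=cam("top")
for x in chunks(c,amin=20): print(x)
```

```text
[ 0.54923106 -0.34530092  0.18572755] [ 1.87255568e-01  9.82310889e-01  3.34343489e-04 -7.47013768e-04]
(array([ 0.6347, -0.0023, -0.0227]), np.float64(0.056), np.int32(128))
(array([ 0.6033, -0.2798,  2.1026]), np.float64(0.103), np.int32(126))
(array([ 0.5553, -0.2879,  2.0384]), np.float64(2.253), np.int32(40))
(array([ 0.5409, -0.3355,  1.9474]), np.float64(1.288), np.int32(59))
```

{"method": "drive_tool", "body": {
  "series": [
    [[1.2, 4.9, 0], 5],
    [[1.2, 4.9, 0], 5],
    [[1.2, 4.9, 0], 5],
    [[1.2, 4.9, 0], 5],
    [[1.3, 4.9, 0], 0],
    [[1.3, 4.9, 0], 0],
    [[1.3, 4.8, -2], 0],
    [[0, 0, -4], 0],
    [[0, 0, -4], 0],
    [[0, 0, -4], 0]
  ],
  "hand": 0.25
}}

```text
time: 20.4
ee_pos: [0.6363, -0.0034, 0.0447]
eef_rot: [0.014, 1.0, 0.0, -0.001]
ft_force: [-0.8, -0.5, 0.0]
width: 0.0653
grip_force: 0.0
```

{"method": "drive_tool", "body": {
  "series": [
    [[0, 0, 0], 0],
    [[0, 0, 0], 0],
    [[0, 0, 0], 0],
    [[0, 0, 0], 0],
    [[0, 0, 0], 0],
    [[0, 0, 1], 0],
    [[0, 0, 2], 0],
    [[0, 0, 3], 0],
    [[0, 0, 3], 0],
    [[0, 0, 3], 0]
  ],
  "hand": 1
}}

```text
time: 21.65
ee_pos: [0.6369, -0.0033, 0.1693]
eef_rot: [0.014, 1.0, 0.0, 0.001]
ft_force: [0.2, -0.0, -1.5]
width: 0.0218
grip_force: 25.0
```

{"method": "drive_tool", "body": {
  "series": [
    [[-0.4, -4.9, 0], 0],
    [[-0.4, -4.9, 0], 0],
    [[-0.4, -4.9, 0], 0],
    [[-0.4, -4.9, 0], 0],
    [[-0.5, -4.9, 0], 0],
    [[-0.5, -4.9, 0], 0],
    [[-0.5, -4.8, 0], 0],
    [[0, 0, -4], 0],
    [[0, 0, -4], 0],
    [[0, 0, -4], 0]
  ]
}}

```text
time: 22.9
ee_pos: [0.6062, -0.3458, 0.0472]
eef_rot: [0.014, 1.0, -0.0, 0.001]
ft_force: [-0.4, 0.0, -0.0]
width: 0.0218
grip_force: 25.0
```

{"method": "drive_tool", "body": {
  "series": [
    [[0, 0, 0], 0],
    [[0, 0, 0], 0],
    [[0, 0, 0], 0],
    [[0, 0, 2], 0],
    [[0, 0, 4], 0],
    [[0, 0, 5], 0],
    [[0, 0, 3], 0],
    [[0, 0, 0], 0],
    [[0, 0, 0], 0],
    [[0, 0, 0], 0]
  ],
  "hand": 0.5
}}

```text
time: 24.15
ee_pos: [0.6053, -0.3454, 0.1858]
eef_rot: [0.014, 1.0, 0.0, -0.001]
ft_force: [0.2, -0.2, -0.8]
width: 0.0434
grip_force: 0.0
```

{"method": "drive_tool", "body": {
  "series": [
    [[-1, 4.5, 1], -10],
    [[-1, 4.5, 1], -10],
    [[-1, 4.5, 1], -10],
    [[-1, 4.5, 1], -10],
    [[-1, 4.5, 0], -10],
    [[0, 3, 0], -10],
    [[0, 0, 0], -10],
    [[0, 0, 0], -10],
    [[0, 0, 0], -10],
    [[0, 0, 0], 0]
  ],
  "hand": 0
}}

```text
time: 25.4
ee_pos: [0.5554, -0.0904, 0.2261]
eef_rot: [0.716, 0.698, -0.0, -0.0]
ft_force: [-0.0, -0.1, -0.2]
width: 0.0871
grip_force: 0.0
```

Run:
```python
from h import *
s=r.read_state(); print(s["ee_pos"],s["eef_rot"])
c=cam("top")
for x in chunks(c,amin=20): print(x)
cv2.imwrite("pics/t3.png",cv2.resize(c["color"][160:340,180:500,::-1],None,fx=2.4,fy=2.4))
c=cam("wrist"); cv2.imwrite("pics/w3.png",c["color"][:,:,::-1])
np.save("w3.npy",c,allow_pickle=True)
```

```text
[ 0.55543443 -0.09040679  0.22606047] [ 7.16415693e-01  6.97673512e-01 -2.78831547e-04 -3.84093168e-04]
(array([ 0.6033, -0.2798,  2.1026]), np.float64(0.103), np.int32(126))
(array([ 0.5977, -0.3386, -0.0208]), np.float64(0.206), np.int32(125))
(array([ 0.5502, -0.3414, -0.4669]), np.float64(0.175), np.int32(126))
(array([ 0.5452, -0.2859, -0.5466]), np.float64(0.14), np.int32(126))
```

View pics/t3.png

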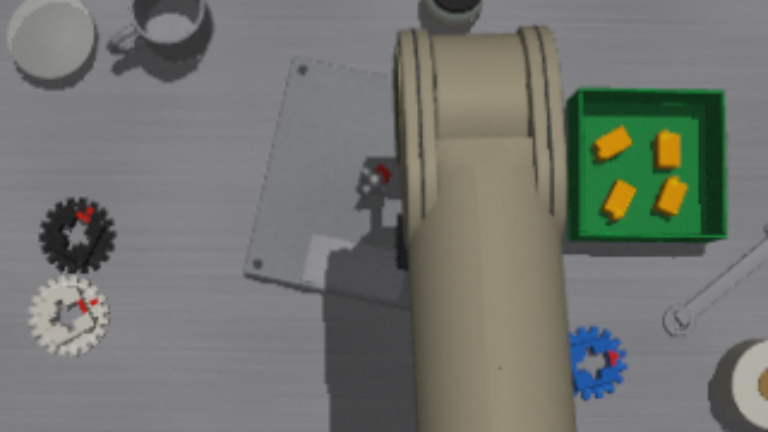

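View pics/w3.png

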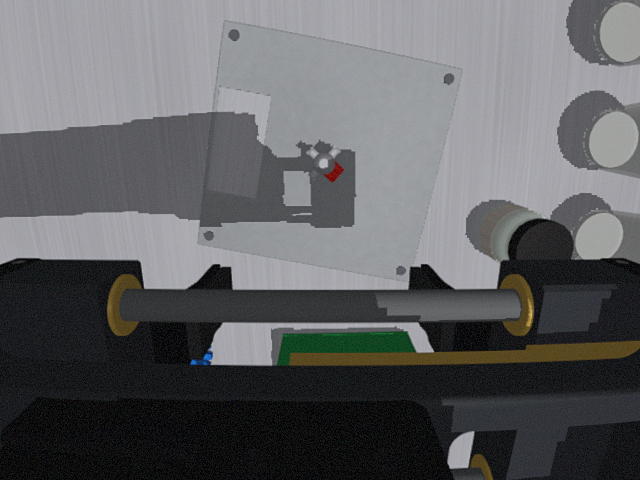

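```bash
cat >> h.py <<'E'
RIB=np.array([[x,y,z] for x,z in((.008,0),(.016,0),(.016,.065),(.013,.068),(.008,.068)) for y in(-.0073,.0073)])
def redm(c): return mask(c,(0,150,70),(8,255,255))|mask(c,(172,150,70),(180,255,255))
def hub(c,guess=(.556,-.037),yaws=(-.2,-.5,-.8,-1.1)):
    bs=[b for b in blobs(redm(c),25) if np.linalg.norm(ray(c,b[1],.09)[0][:2]-guess)<.05]
    b=max(bs,key=lambda b:b[2][4]); return hullfit(c,b[0],RIB,.025,(*guess,yaws)),b[1],b[2][4]
def ldw(f): return np.load(f,allow_pickle=True).item()
E
python3 - <<'E'
from h import *
DECK=np.array([[x,y,z] for x in(-.115,.115) for y in(-.11,.11) for z in(0,.025)])
for f,nose in (("w1.npy",(335,210)),("w3.npy",(323,162))):
    c=ldw(f); print(hub(c), ray(c,[nose],.101).round(4))
    q={"w1.npy":[(226,96),(438,102)],"w3.npy":[(234,35),(449,79),(401,270),(209,236)]}[f]
    p=ray(c,q,.025); print(p.round(4).tolist(), p.mean(0))
E
```

```text
((array([ 0.55789449, -0.04374961, -0.19011831]), np.float64(0.7032818794250488)), array([343.38743455, 213.52356021]), np.int32(191)) [[ 0.5629 -0.0368  0.101 ]]
[[0.4797, 0.0789, 0.025], [0.6809, 0.0359, 0.025]] [0.58027297 0.05743972 0.025     ]
((array([ 0.56023018, -0.03797235, -0.765273  ]), np.float64(0.4129020571708679)), array([334.45454545, 172.52727273]), np.int32(165)) [[ 0.5593 -0.0367  0.101 ]]
[[0.4799, 0.0789, 0.025], [0.6814, 0.0357, 0.025], [0.6405, -0.1549, 0.025], [0.4392, -0.1127, 0.025]] [ 0.56023739 -0.03824794  0.025     ]
```

{"method": "drive_tool", "body": {
  "series": [
    [[0, 1, -2.5], -10],
    [[0, 1, -2.5], -10],
    [[0, 1, -2.5], -10],
    [[0, 0.5, -1], -10],
    [[0, 0, 0], 0],
    [[0, 0, 0], 0],
    [[0, 0, 0], 0],
    [[0, 0, 0], 0],
    [[0, 0, 0], 0],
    [[0, 0, 0], 0]
  ]
}}

```text
time: 26.75
ee_pos: [0.5557, -0.0556, 0.1416]
eef_rot: [0.912, 0.41, 0.0, 0.0]
ft_force: [1.1, -0.4, 0.4]
width: 0.0868
grip_force: 0.0
```

Run:
```python
from h import *
s=r.read_state(); print(s["ee_pos"],s["eef_rot"])
c=cam("wrist"); cv2.imwrite("pics/w4.png",c["color"][:,:,::-1])
np.save("w4.npy",c,allow_pickle=True)
print(hub(c))
```

```text
[ 0.55574271 -0.05556709  0.14164077] [9.12026388e-01 4.10131515e-01 4.28025350e-05 7.18616049e-05]
((array([ 0.55862991, -0.0391082 , -0.51263468]), np.float64(0.1263195127248764)), array([323.48421053, 223.42280702]), np.int32(570))
```

View pics/w4.png

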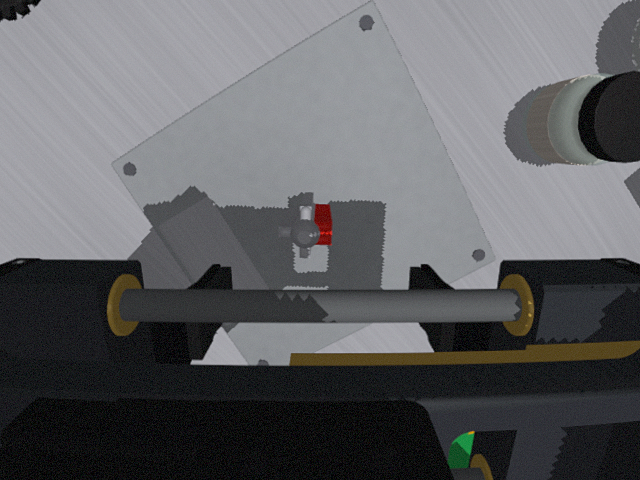

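Run:
```python
from h import *
c=ldw("w4.npy"); cv2.imwrite("pics/w4c.png",cv2.resize(c["color"][185:265,262:352,::-1],None,fx=7,fy=7,interpolation=cv2.INTER_NEAREST))
```

```text
(no output)
```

View pics/w4c.png

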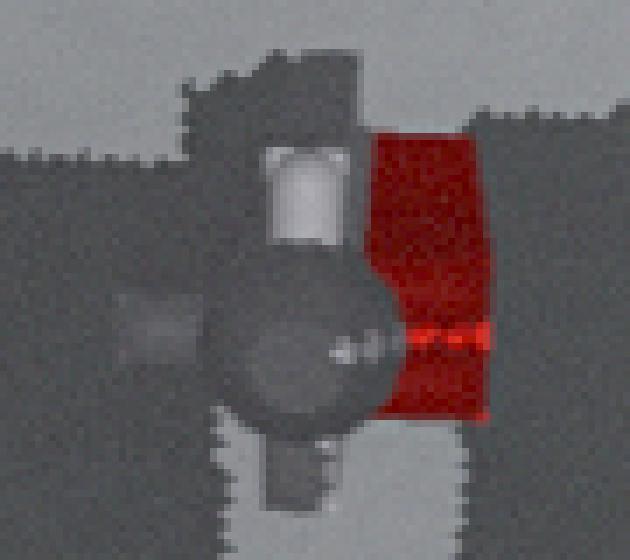

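```bash
python3 - <<'E'
s=open('h.py').read()
s=s.replace("z0,x0,S=4):","z0,x0,S=4,occ=()):")
s=s.replace("""        X=np.c_[P""","""        def pts(P): 
            X=np.c_[P""").replace("P[:,2]+z0]\n        q=((proj(c,X)-o+.5)*S-.5); im=","P[:,2]+z0]\n            return np.round(cv2.convexHull(((proj(c,X)-o+.5)*S-.5).astype(np.float32))*16).astype(np.int32)\n        im=")
s=s.replace("np.round(cv2.convexHull(q.astype(np.float32))*16).astype(np.int32),1.,shift=4,lineType=cv2.LINE_AA)","pts(P),1.,shift=4,lineType=cv2.LINE_AA)\n        for O in occ: cv2.fillConvexPoly(im,pts(O),0.,shift=4,lineType=cv2.LINE_AA)")
s=s.replace("RIB,.025,(*guess,yaws))","RIB,.025,(*guess,yaws),occ=(CORE,))")
s+='''
_a=np.linspace(0,2*np.pi,40)
CORE=np.concatenate([np.c_[q*np.cos(_a),q*np.sin(_a),z+0*_a] for q,z in((.009,0),(.009,.068),(.005,.076))])
'''
open('h.py','w').write(s)
E
python3 - <<'E'
from h import *
for f in ("w1.npy","w3.npy","w4.npy"):
    c=ldw(f); print(f,hub(c))
c=ldw("w4.npy"); print(ray(c,[(304.6,231.2)],.093), ray(c,[(304.4,233.)],.101))
E
```

```text
w1.npy ((array([ 0.55991057, -0.03702159, -0.82123915]), np.float64(0.09489650279283524)), array([343.38743455, 213.52356021]), np.int32(191))
w3.npy ((array([ 0.55991907, -0.03731242, -0.78865856]), np.float64(0.02807058021426201)), array([334.45454545, 172.52727273]), np.int32(165))
w4.npy ((array([ 0.55961869, -0.03727255, -0.75299494]), np.float64(0.1763753592967987)), array([323.48421053, 223.42280702]), np.int32(570))
[[ 0.56093018 -0.03675966  0.093     ]] [[ 0.56170179 -0.03624318  0.101     ]]
```

{"method": "drive_tool", "body": {
  "series": [
    [[-3, -3, 0.8], -5],
    [[-3, -3, 0], -5],
    [[-3, -3, 0], -5],
    [[-3, -3, 0], -5],
    [[-3, -3, 0], -5],
    [[-3, -3, 0], -5],
    [[-3, -3.4, 0], -3],
    [[0, 0, 0], 0],
    [[0, 0, 0], 0],
    [[0, 0, 0], 0]
  ]
}}

```text
time: 28.05
ee_pos: [0.3465, -0.2686, 0.1496]
eef_rot: [0.991, 0.135, 0.0, -0.0]
ft_force: [0.6, 0.1, 0.7]
width: 0.0868
grip_force: 0.0
```

Run:
```python
from h import *
s=r.read_state(); print(s["ee_pos"],s["eef_rot"],s["joint_positions"].round(2))
c=cam("wrist"); cv2.imwrite("pics/w5.png",c["color"][0:270,120:520,::-1].repeat(2,0).repeat(2,1))
np.save("w5.npy",c,allow_pickle=True)
```

```text
[ 0.3465213  -0.26864361  0.14958753] [ 9.90821295e-01  1.35178217e-01  1.00419144e-04 -1.44653866e-05] [ 0.88  0.   -0.32  2.02  0.    1.12 -0.74]
```

View pics/w5.png

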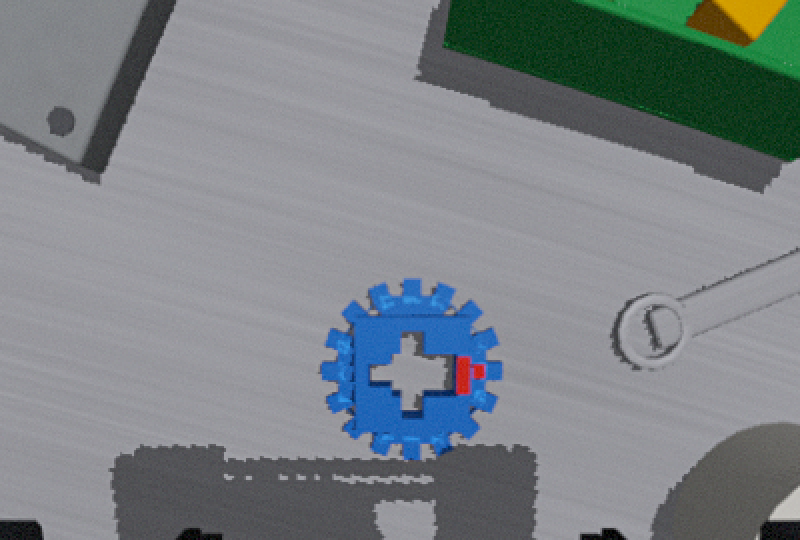

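```bash
cat >> h.py <<'E'
from scipy.spatial.transform import Rotation
RAD=dict(blue=.038,black=.040,white=.042)
def cog(c,name,guess,zb=0.):
    """flange centre from its silhouette hull; yaw from boss-top slots' red mark"""
    h=c["hsv"]; g=proj(c,[[*guess,zb+.005]])[0]
    m={"blue":lambda:mask(c,(100,130,40),(125,255,255)),"black":lambda:mask(c,(0,0,0),(180,255,52)),
       "white":lambda:mask(c,(0,0,165),(180,60,255))}[name]()
    px=np.linalg.norm(proj(c,[[guess[0]+.055,guess[1],zb]])[0]-g)
    m=m*(np.hypot(*(np.indices(m.shape)[::-1]-g[:,None,None]))<px)
    R_=redm(c)*(np.hypot(*(np.indices(m.shape)[::-1]-g[:,None,None]))<px)
    m=cv2.morphologyEx(m,cv2.MORPH_OPEN,np.ones((3,3))); b=max(blobs(m|R_,50),key=lambda b:b[2][4])
    hull=cv2.convexHull(np.argwhere(b[0])[:,::-1].astype(np.int32)); f=np.zeros(m.shape,np.uint8); cv2.fillConvexPoly(f,hull,1)
    q=RAD[name]; P=np.concatenate([np.c_[q*np.cos(_a),q*np.sin(_a),z+0*_a] for z in(0,.007)])
    (x,y,_),cost=hullfit(c,f>0,P,zb,(*guess,[0.]),2)
    v,u=np.nonzero(R_); w=ray(c,np.c_[u,v],zb+.022)[:,:2]-[x,y]; d=np.linalg.norm(w,axis=1)
    k=(d>.014)&(d<.026); return np.array([x,y]).round(4),round(cost,3),np.degrees(np.arctan2(*w[k].mean(0)[::-1])).round(1),k.sum()
E
python3 - <<'E'
from h import *
c=ldw("w5.npy"); print(cog(c,"blue",(.379,-.261)))
x=proj(c,[[.379,-.261,.022]]);print(x)
E
```

```text
(array([ 0.3808, -0.2644]), np.float64(0.007), np.float64(-73.1), np.int64(117))
[[321.21622843 188.77286319]]
```

{"method": "drive_tool", "body": {
  "series": [
    [[1, 0.1, 0], 1.4],
    [[1, 0.1, -2], 0],
    [[1, 0.1, -2], 0],
    [[0.4, 0.1, -2], 0],
    [[0, 0, -2], 0],
    [[0, 0, -2], 0],
    [[0, 0, -2], 0],
    [[0, 0, -1.1], 0],
    [[0, 0, 0], 0],
    [[0, 0, 0], 0]
  ],
  "hand": 0
}}

```text
time: 29.35
ee_pos: [0.3804, -0.2656, 0.0192]
eef_rot: [0.989, 0.146, 0.0, 0.0]
ft_force: [0.3, -0.7, 0.3]
width: 0.0869
grip_force: 0.0
```

{"method": "drive_tool", "body": {
  "series": [
    [[0, 0, 0], 0],
    [[0, 0, 0], 0],
    [[0, 0, 0], 0],
    [[0, 0, 0], 0],
    [[0, 0, 0], 0],
    [[0, 0, 0], 0],
    [[0, 0, 0], 0],
    [[0, 0, 0], 0],
    [[0, 0, 0], 0],
    [[0, 0, 0], 0]
  ],
  "hand": 1,
  "newtons": 8
}}

```text
time: 30.6
ee_pos: [0.3797, -0.2654, 0.0186]
eef_rot: [0.989, 0.146, -0.0, -0.0]
ft_force: [-0.4, 0.7, 2.3]
width: 0.046
grip_force: 8.0
```

Now open, turn 90°, and grip the other pair of faces to centre it both ways.

{"method": "drive_tool", "body": {
  "series": [
    [[0, 0, 0], 0],
    [[0, 0, 0], 0],
    [[0, 0, 3], 0],
    [[0, 0, 0], 10],
    [[0, 0, 0], 10],
    [[0, 0, 0], 10],
    [[0, 0, 0], 10],
    [[0, 0, 0], 10],
    [[0, 0, 0], 10],
    [[0, 0, 0], 10]
  ],
  "hand": 0
}}

```text
time: 31.85
ee_pos: [0.3798, -0.2655, 0.0486]
eef_rot: [0.725, 0.689, 0.0, 0.0]
ft_force: [-0.1, -0.9, 0.2]
width: 0.0869
grip_force: 0.0
```

{"method": "drive_tool", "body": {
  "series": [
    [[0, 0, 0], 10],
    [[0, 0, 0], 10],
    [[0, 0, 0], 0],
    [[0, 0, -2], 0],
    [[0, 0, -1], 0],
    [[0, 0, 0], 0],
    [[0, 0, 0], 0],
    [[0, 0, 0], 0],
    [[0, 0, 0], 0],
    [[0, 0, 0], 0]
  ]
}}

```text
time: 33.1
ee_pos: [0.3798, -0.2656, 0.0187]
eef_rot: [0.596, 0.803, 0.0, 0.0]
ft_force: [0.6, 0.6, 0.1]
width: 0.0872
grip_force: 0.0
```

{"method": "drive_tool", "body": {
  "series": [
    [[0, 0, 0], 0],
    [[0, 0, 0], 0],
    [[0, 0, 0], 0],
    [[0, 0, 0], 0],
    [[0, 0, 0], 0],
    [[0, 0, 0], 0],
    [[0, 0, 0], 0],
    [[0, 0, 0], 0],
    [[0, 0, 0], 0],
    [[0, 0, 0], 0]
  ],
  "hand": 1,
  "newtons": 8
}}

```text
time: 34.35
ee_pos: [0.3798, -0.2655, 0.0186]
eef_rot: [0.596, 0.803, 0.0, 0.0]
ft_force: [1.3, -0.4, 0.3]
width: 0.0458
grip_force: 8.0
```

{"method": "drive_tool", "body": {
  "series": [
    [[0, 0, 0], 0],
    [[0, 0, 0], 0],
    [[0, 0, 0], 0],
    [[0, 0, 3], 0],
    [[0, 0, 4], 0],
    [[0, 0, 4], 0],
    [[1, -3, 2.1], 0],
    [[0, 0, 0], 0],
    [[0, 0, 0], 0],
    [[0, 0, 0], 0]
  ],
  "hand": 0
}}

```text
time: 35.6
ee_pos: [0.3893, -0.2945, 0.1487]
eef_rot: [0.596, 0.803, 0.0, -0.001]
ft_force: [-0.4, -0.6, 0.9]
width: 0.0867
grip_force: 0.0
```

Run:
```python
from h import *
s=r.read_state(); print(s["time"],s["ee_pos"],s["eef_rot"])
c=cam("wrist"); np.save("w6.npy",c,allow_pickle=True); print(cog(c,"blue",(.38,-.265)))
cv2.imwrite("pics/w6.png",c["color"][:,:,::-1])
```

```text
35.6 [ 0.38928552 -0.29454178  0.14872312] [ 5.95841375e-01  8.03101723e-01  1.13251633e-04 -8.15673178e-04]
(array([ 0.3802, -0.2659]), np.float64(0.006), np.float64(-72.9), np.int64(132))
```

{"method": "drive_tool", "body": {
  "series": [
    [[-0.95, 2.9, 0], 0],
    [[0, 0, -3], 0],
    [[0, 0, -3], 0],
    [[0, 0, -3], 0],
    [[0, 0, -3], 0],
    [[0, 0, -1], 0],
    [[0, 0, 0], 0],
    [[0, 0, 0], 0],
    [[0, 0, 0], 0],
    [[0, 0, 0], 0]
  ]
}}

```text
time: 36.9
ee_pos: [0.3805, -0.2668, 0.0201]
eef_rot: [0.596, 0.803, -0.0, 0.001]
ft_force: [0.4, 0.2, 0.5]
width: 0.0876
grip_force: 0.0
```

{"method": "drive_tool", "body": {
  "series": [
    [[0, 0, 0], 0],
    [[0, 0, 0], 0],
    [[0, 0, 0], 0],
    [[0, 0, 0], 0],
    [[0, 0, 0], 0],
    [[0, 0, 1], 0],
    [[0, 0, 3], 0],
    [[0, 0, 4], 0],
    [[0, 0, 4], 0],
    [[0, 0, 2], 0]
  ],
  "hand": 1,
  "newtons": 25
}}

```text
time: 38.15
ee_pos: [0.381, -0.2668, 0.1624]
eef_rot: [0.596, 0.803, -0.0, 0.002]
ft_force: [-0.1, 0.7, -0.9]
width: 0.0457
grip_force: 25.0
```

{"method": "drive_tool", "body": {
  "series": [
    [[3, 3.8, 0], 5],
    [[3, 3.8, 0], 5],
    [[3, 3.8, 0], 5],
    [[3, 3.8, 0], 5],
    [[3, 3.8, 0], 5],
    [[3, 3.8, 0], 4.6],
    [[0, 0, 0], 0],
    [[0, 0, 0], 0],
    [[0, 0, 0], 0],
    [[0, 0, 0], 0]
  ]
}}

```text
time: 39.4
ee_pos: [0.5599, -0.0396, 0.1598]
eef_rot: [0.372, 0.928, -0.0, 0.0]
ft_force: [0.2, -0.2, -1.5]
width: 0.0458
grip_force: 25.0
```

Run:
```python
from h import *
s=r.read_state(); print(s["time"],s["ee_pos"],s["eef_rot"],s["width"])
c=cam("wrist"); np.save("w7.npy",c,allow_pickle=True)
cv2.imwrite("pics/w7.png",c["color"][:,:,::-1])
```

```text
39.4 [ 0.55994738 -0.03960638  0.15977988] [ 3.72102320e-01  9.28191659e-01 -2.73095478e-04  1.84499446e-04] 0.04582081633967023
```

View pics/w7.png

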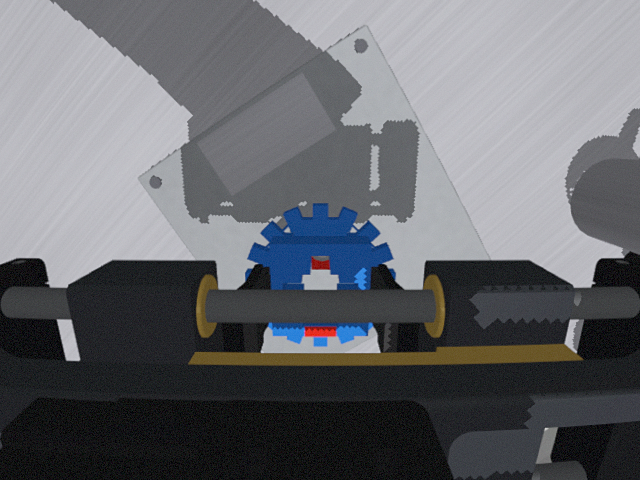

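{"method": "drive_tool", "body": {
  "series": [
    [[0.1, 0.15, -1.5], 0],
    [[0, 0, -2], 0],
    [[0, 0, 0], 0],
    [[0, 0, 0], 0],
    [[0, 0, -0.5], 0],
    [[0, 0, -0.5], 0],
    [[0, 0, -0.3], 0],
    [[0, 0, 0], 0],
    [[0, 0, 0], 0],
    [[0, 0, 0], 0]
  ]
}}

```text
time: 40.7
ee_pos: [0.5612, -0.0371, 0.1116]
eef_rot: [0.371, 0.929, -0.0, -0.0]
ft_force: [-1.5, -1.2, -2.1]
width: 0.0457
grip_force: 25.0
```

{"method": "drive_tool", "body": {
  "series": [
    [[0, -0.05, 0], 0],
    [[0, 0, -0.2], 0],
    [[0, 0, -0.2], 0],
    [[0, 0, -0.2], 0],
    [[0, 0, 0], 0],
    [[0, 0, 0], 0],
    [[0, 0, 0], 0],
    [[0, 0, 0], 0],
    [[0, 0, 0], 0],
    [[0, 0, 0], 0]
  ]
}}

```text
time: 41.95
ee_pos: [0.5612, -0.0375, 0.1055]
eef_rot: [0.371, 0.929, 0.0, -0.0]
ft_force: [-2.5, -0.9, -2.0]
width: 0.0459
grip_force: 25.0
```

{"method": "drive_tool", "body": {
  "series": [
    [[0, 0, -0.4], 0],
    [[0, 0, -0.4], 0],
    [[0, 0, -0.5], 0],
    [[0, 0, -0.5], 0],
    [[0, 0, -0.5], 0],
    [[0, 0, -0.5], 0],
    [[0, 0, -0.5], 0],
    [[0, 0, -0.5], 0],
    [[0, 0, -0.5], 0],
    [[0, 0, 0], 0]
  ]
}}

```text
time: 43.2
ee_pos: [0.561, -0.0375, 0.0619]
eef_rot: [0.371, 0.929, 0.0, -0.0]
ft_force: [-3.1, -1.0, -2.3]
width: 0.0459
grip_force: 25.0
```

{"method": "drive_tool", "body": {
  "series": [
    [[0, 0, -0.5], 0],
    [[0, 0, -0.5], 0],
    [[0, 0, -0.5], 0],
    [[0, 0, -0.15], 0],
    [[0, 0, 0], 0],
    [[0, 0, 0], 0],
    [[0, 0, 0], 0],
    [[0, 0, 0], 0],
    [[0, 0, 0], 0],
    [[0, 0, 0], 0]
  ]
}}

```text
time: 44.45
ee_pos: [0.5611, -0.0375, 0.046]
eef_rot: [0.371, 0.929, -0.0, -0.0]
ft_force: [-4.2, -1.6, -3.1]
width: 0.046
grip_force: 25.0
```

{"method": "drive_tool", "body": {
  "series": [
    [[0, 0, 0], 0],
    [[0, 0, 0], 0],
    [[0, 0, 0], 0],
    [[0, 0, 0], 0],
    [[0, 0, 2], 0],
    [[0, 0, 3], 0],
    [[0, 0, 3], 0],
    [[0, 0, 3], 0],
    [[0, 0, 2], 0],
    [[0, 0, 0], 0]
  ],
  "hand": 0
}}

```text
time: 45.7
ee_pos: [0.5621, -0.0374, 0.1779]
eef_rot: [0.371, 0.929, 0.0, 0.001]
ft_force: [-0.1, -0.1, -1.3]
width: 0.0872
grip_force: 0.0
```

Run:
```python
from h import *
s=r.read_state(); print(s["time"],s["ee_pos"],s["eef_rot"],s["width"],s["joint_positions"].round(2))
c=cam("side"); cv2.imwrite("pics/s8.png",cv2.resize(c["color"][150:320,190:410,::-1],None,fx=3.5,fy=3.5))
c=cam("top"); 
for n,g in (("black",(.533,.267)),("white",(.423,.277))): print(n,cog(c,n,g))
```

```text
45.7 [ 0.56209422 -0.03743671  0.17790945] [3.71297042e-01 9.28512910e-01 2.86100635e-04 1.48353678e-03] 0.08723511516817092 [ 0.64  0.33 -0.78  1.67  0.24  1.24  0.62]
black (array([0.5081, 0.2715]), np.float64(0.353), np.float64(-28.4), np.int64(22))
white (array([0.4228, 0.2883]), np.float64(1.016), np.float64(-67.2), np.int64(1))
```

View pics/s8.png

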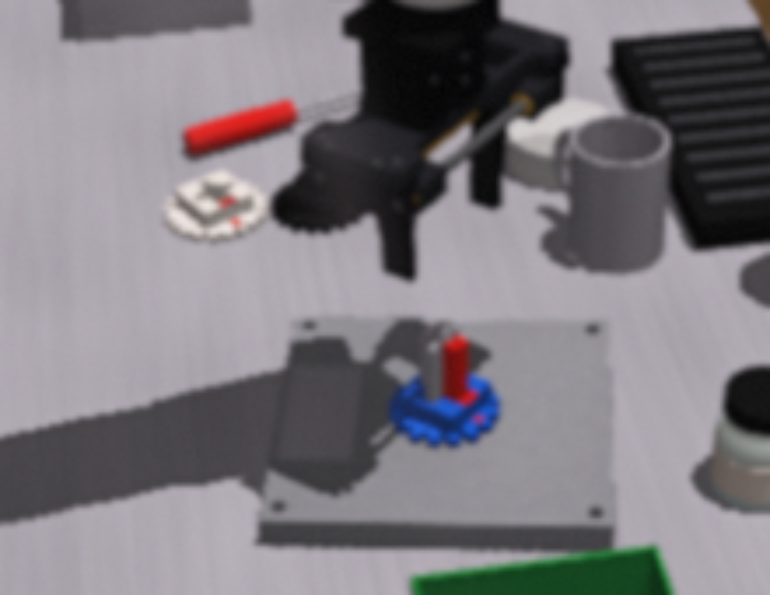

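{"method": "drive_tool", "body": {
  "series": [
    [[-1.7, 4, 0], -2],
    [[-1.7, 4, 0], -2],
    [[-1.7, 4, 0], -2],
    [[-1.7, 4, 0], -2],
    [[-1.7, 4, 0], -2],
    [[-1.7, 4, -1.4], -2],
    [[-1.7, 4.1, -1.4], -2],
    [[0, 0, 0], 0],
    [[0, 0, 0], 0],
    [[0, 0, 0], 0]
  ]
}}

```text
time: 47.05
ee_pos: [0.4428, 0.2423, 0.1479]
eef_rot: [0.482, 0.876, -0.0, 0.0]
ft_force: [1.0, -0.4, -1.1]
width: 0.0871
grip_force: 0.0
```

Run:
```python
from h import *
s=r.read_state(); print(s["ee_pos"],s["eef_rot"])
c=cam("wrist"); np.save("w9.npy",c,allow_pickle=True)
try: print(cog(c,"white",(.425,.274)), cog(c,"black",(.533,.267)))
except Exception as e: print(e)
cv2.imwrite("pics/w9.png",c["color"][:,:,::-1])
g=proj(c,[[.425,.274,.022]])[0].astype(int); print(g,np.percentile(c["hsv"][g[1]-60:g[1]+60,g[0]-60:g[0]+60].reshape(-1,3),[5,25,50,75,95],axis=0))
```

```text
[0.44283787 0.24232513 0.14790134] [ 4.82449978e-01  8.75923507e-01 -1.69890081e-04  5.15011557e-06]
(array([0.4297, 0.2624]), np.float64(0.818), np.float64(-53.8), np.int64(11)) (array([0.4428, 0.2952]), np.float64(0.961), np.float64(nan), np.int64(0))
[322 184] [[ 10.   4.  57.]
 [ 24.   8. 103.]
 [103.  10. 130.]
 [120.  13. 175.]
 [135.  31. 218.]]h.py:74: RuntimeWarning: Mean of empty slice.
  k=(d>.014)&(d<.026); return np.array([x,y]).round(4),round(cost,3),np.degrees(np.arctan2(*w[k].mean(0)[::-1])).round(1),k.sum()
  ret = um.true_divide(
```

View pics/w9.png

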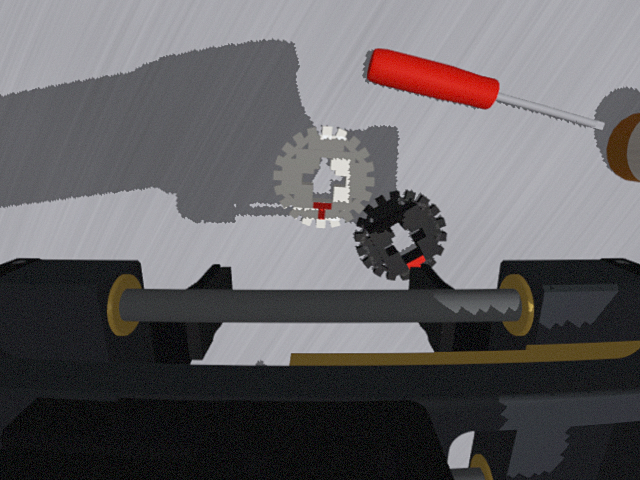

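```bash
python3 - <<'E'
s=open('h.py').read()
s=s.replace('"white":lambda:mask(c,(0,0,165),(180,60,255))','"white":lambda:mask(c,(8,5,80),(60,80,255))|mask(c,(0,0,200),(180,60,255))')
open('h.py','w').write(s)
E
python3 - <<'E'
from h import *
c=ldw("w9.npy")
print(ray(c,[(400,235),(324,177)],.007).round(4))
print(cog(c,"white",(.425,.274)), cog(c,"black",ray(c,[(400,235)],.007)[0][:2]))
h=c["hsv"]; 
for p in ((290,185),(330,131),(342,190),(300,160),(265,185),(385,150),(300,100)): print(p,h[p[1],p[0]])
m=mask(c,(8,5,80),(60,80,255))|mask(c,(0,0,200),(180,60,255)); cv2.imwrite("pics/m.png",np.hstack([c["color"][100:300,220:480,::-1],cv2.merge([m]*3)[100:300,220:480]]))
E
```

```text
[[0.5059 0.2717 0.007 ]
 [0.4239 0.2784 0.007 ]]
(array([0.4244, 0.2773]), np.float64(0.016), np.float64(-62.1), np.int64(126)) (array([0.5084, 0.2686]), np.float64(1.029), np.float64(-22.7), np.int64(143))
(290, 185) [  0   2 131]
(330, 131) [ 26   8 221]
(342, 190) [ 25   7 220]
(300, 160) [ 34  15 134]
(265, 185) [115  15 104]
(385, 150) [120  15 104]
(300, 100) [128   9 116]
```

View pics/m.png

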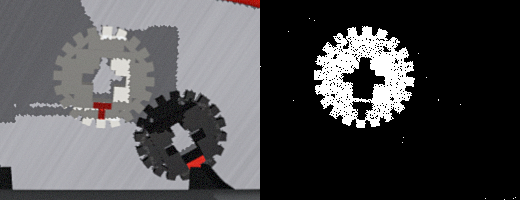

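{"method": "drive_tool", "body": {
  "series": [
    [[-0.9, 1.7, 0], -4.3],
    [[-1, 1.8, -2], 0],
    [[0, 0, -3], 0],
    [[0, 0, -3], 0],
    [[0, 0, -3], 0],
    [[0, 0, -1.8], 0],
    [[0, 0, 0], 0],
    [[0, 0, 0], 0],
    [[0, 0, 0], 0],
    [[0, 0, 0], 0]
  ],
  "hand": 0.2
}}

```text
time: 48.35
ee_pos: [0.4236, 0.2786, 0.0207]
eef_rot: [0.514, 0.858, 0.0, 0.0]
ft_force: [0.1, 0.3, -0.4]
width: 0.0697
grip_force: 0.0
```

{"method": "drive_tool", "body": {
  "series": [
    [[0.05, -0.1, 0], 0],
    [[0, 0, 0], 0],
    [[0, 0, 0], 0],
    [[0, 0, 0], 0],
    [[0, 0, 0], 0],
    [[0, 0, 0], 0],
    [[0, 0, 0], 0],
    [[0, 0, 0], 0],
    [[0, 0, 0], 0],
    [[0, 0, 0], 0]
  ],
  "hand": 1,
  "newtons": 25
}}

```text
time: 49.6
ee_pos: [0.4238, 0.2775, 0.0201]
eef_rot: [0.514, 0.858, 0.0, 0.0]
ft_force: [0.0, 0.4, 1.2]
width: 0.0456
grip_force: 25.0
```

{"method": "drive_tool", "body": {
  "series": [
    [[0, 0, 1], 0],
    [[0, 0, 3], 0],
    [[0, 0, 4], 0],
    [[0, 0, 4], 0],
    [[0, 0, 2.5], 0],
    [[0, 0, 0], 0],
    [[0, 0, 0], 0],
    [[0, 0, 0], 0],
    [[0, 0, 0], 0],
    [[0, 0, 0], 0]
  ]
}}

```text
time: 50.85
ee_pos: [0.4236, 0.2775, 0.1647]
eef_rot: [0.514, 0.858, -0.0, -0.0]
ft_force: [-0.5, -0.0, -1.3]
width: 0.0458
grip_force: 25.0
```

{"method": "drive_tool", "body": {
  "series": [
    [[1.7, -3.9, 0], 2.3],
    [[1.7, -3.9, 0], 2.3],
    [[1.7, -3.9, 0], 2.3],
    [[1.7, -3.9, 0], 2.3],
    [[1.7, -3.9, 0], 2.3],
    [[1.7, -3.9, 0], 2.3],
    [[1.7, -4, 0], 2.3],
    [[1.7, -4, 0], 2.2],
    [[0, 0, 0], 0],
    [[0, 0, 0], 0]
  ]
}}

```text
time: 52.1
ee_pos: [0.5595, -0.0358, 0.1648]
eef_rot: [0.371, 0.929, 0.0, -0.0]
ft_force: [0.2, 0.4, -0.2]
width: 0.0454
grip_force: 25.0
```

{"method": "drive_tool", "body": {
  "series": [
    [[0, 0, -2], 0],
    [[0, 0, -1.8], 0],
    [[0, 0, 0], 0],
    [[0, 0, 0], 0],
    [[0, 0, 0], 0],
    [[0, 0, 0], 0],
    [[0, 0, 0], 0],
    [[0, 0, 0], 0],
    [[0, 0, 0], 0],
    [[0, 0, 0], 0]
  ]
}}

```text
time: 53.35
ee_pos: [0.5598, -0.0365, 0.1271]
eef_rot: [0.371, 0.929, 0.0, 0.0]
ft_force: [-0.8, -0.7, -1.2]
width: 0.0454
grip_force: 25.0
```

{"method": "drive_tool", "body": {
  "series": [
    [[0, 0, -0.3], 0],
    [[0, 0, -0.3], 0],
    [[0, 0, -0.3], 0],
    [[0, 0, -0.3], 0],
    [[0, 0, -0.2], 0],
    [[0, 0, -0.2], 0],
    [[0, 0, -0.2], 0],
    [[0, 0, -0.2], 0],
    [[0, 0, 0], 0],
    [[0, 0, 0], 0]
  ]
}}

```text
time: 54.6
ee_pos: [0.5597, -0.0366, 0.107]
eef_rot: [0.371, 0.928, -0.0, -0.0]
ft_force: [-0.2, -0.6, -1.1]
width: 0.0457
grip_force: 25.0
```

{"method": "drive_tool", "body": {
  "series": [
    [[0, 0, -0.4], 0],
    [[0, 0, -0.5], 0],
    [[0, 0, -0.5], 0],
    [[0, 0, -0.5], 0],
    [[0, 0, -0.5], 0],
    [[0, 0, -0.5], 0],
    [[0, 0, -0.5], 0],
    [[0, 0, -0.4], 0],
    [[0, 0, 0], 0],
    [[0, 0, 0], 0]
  ]
}}

```text
time: 55.85
ee_pos: [0.5594, -0.0366, 0.0688]
eef_rot: [0.371, 0.929, -0.0, -0.0]
ft_force: [-0.4, -3.7, -4.3]
width: 0.0458
grip_force: 25.0
```

{"method": "drive_tool", "body": {
  "series": [
    [[0, 0, 0], 0],
    [[0, 0, 0], 0],
    [[0, 0, 0], 0],
    [[0, 0, 0], 0],
    [[0, 0, 2], 0],
    [[0, 0, 3], 0],
    [[0, 0, 3], 0],
    [[0, 0, 2], 0],
    [[0, 0, 0], 0],
    [[0, 0, 0], 0]
  ],
  "hand": 0
}}

```text
time: 57.1
ee_pos: [0.5593, -0.0366, 0.1683]
eef_rot: [0.371, 0.928, -0.0, -0.0]
ft_force: [-0.4, -0.0, -0.1]
width: 0.0866
grip_force: 0.0
```

{"method": "drive_tool", "body": {
  "series": [
    [[-0.3, 4.2, 0], 3],
    [[-0.3, 4.2, 0], 3],
    [[-0.3, 4.2, 0], 3],
    [[-0.3, 4.2, 0], 3],
    [[-0.3, 4.2, 0], 3],
    [[-0.3, 4.2, -0.9], 3],
    [[-0.3, 4.1, -0.9], 3],
    [[0, 0, 0], 0],
    [[0, 0, 0], 0],
    [[0, 0, 0], 0]
  ]
}}

```text
time: 58.35
ee_pos: [0.5392, 0.255, 0.1508]
eef_rot: [0.197, 0.98, -0.0, -0.0]
ft_force: [-0.1, -0.2, 0.5]
width: 0.0868
grip_force: 0.0
```

Run:
```python
from h import *
s=r.read_state(); print(s["ee_pos"],s["eef_rot"])
c=cam("wrist"); np.save("w10.npy",c,allow_pickle=True)
print(cog(c,"black",(.506,.27)))
g=proj(c,[[.506,.27,.01]])[0].astype(int); print(g)
m=mask(c,(0,0,0),(180,255,52)); y,x=max(0,g[1]-100),g[0]-130
cv2.imwrite("pics/m2.png",cv2.resize(np.hstack([c["color"][y:y+200,x:x+260,::-1],cv2.merge([m]*3)[y:y+200,x:x+260]]),None,fx=1.5,fy=1.5))
```

```text
[0.53922726 0.25501218 0.15078797] [ 1.96955205e-01  9.80412419e-01 -3.69102851e-04 -1.78023560e-05]
(array([0.5071, 0.2703]), np.float64(0.111), np.float64(-26.2), np.int64(151))
[321 182]
```

View pics/m2.png

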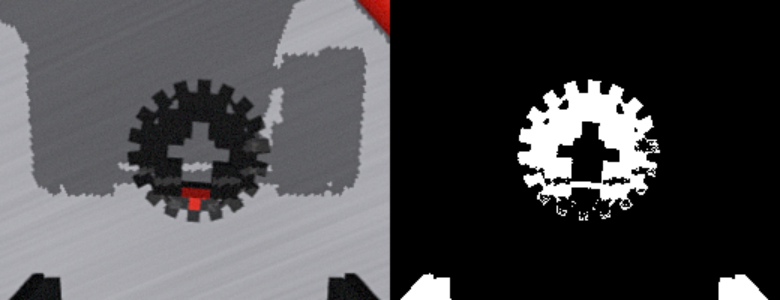

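```bash
sed -i 's/(180,255,52)/(180,255,82)/' h.py
python3 - <<'E'
from h import *
print(cog(ldw("w10.npy"),"black",(.506,.27)))
E
```

```text
(array([0.5074, 0.2705]), np.float64(0.005), np.float64(-27.2), np.int64(154))
```

{"method": "drive_tool", "body": {
  "series": [
    [[-1.6, 0.8, 0], -4.5],
    [[-1.6, 0.7, -2], 0],
    [[0, 0, -3], 0],
    [[0, 0, -3], 0],
    [[0, 0, -3], 0],
    [[0, 0, -2.1], 0],
    [[0, 0, 0], 0],
    [[0, 0, 0], 0],
    [[0, 0, 0], 0],
    [[0, 0, 0], 0]
  ],
  "hand": 0.2
}}

```text
time: 59.65
ee_pos: [0.5072, 0.2717, 0.0208]
eef_rot: [0.234, 0.972, 0.0, 0.0]
ft_force: [0.6, -0.2, -0.0]
width: 0.0697
grip_force: 0.0
```

{"method": "drive_tool", "body": {
  "series": [
    [[0, -0.1, 0], 0],
    [[0, 0, 0], 0],
    [[0, 0, 0], 0],
    [[0, 0, 0], 0],
    [[0, 0, 0], 0],
    [[0, 0, 0], 0],
    [[0, 0, 0], 0],
    [[0, 0, 0], 0],
    [[0, 0, 0], 0],
    [[0, 0, 0], 0]
  ],
  "hand": 1,
  "newtons": 25
}}

```text
time: 60.9
ee_pos: [0.5068, 0.2705, 0.0201]
eef_rot: [0.234, 0.972, 0.0, 0.0]
ft_force: [-0.8, 0.5, -0.6]
width: 0.0453
grip_force: 25.0
```

{"method": "drive_tool", "body": {
  "series": [
    [[0, 0, 1], 0],
    [[0, 0, 3], 0],
    [[0, 0, 4], 0],
    [[0, 0, 4], 0],
    [[0, 0, 2.5], 0],
    [[0, 0, 0], 0],
    [[0, 0, 0], 0],
    [[0, 0, 0], 0],
    [[0, 0, 0], 0],
    [[0, 0, 0], 0]
  ]
}}

```text
time: 62.15
ee_pos: [0.5066, 0.2705, 0.1647]
eef_rot: [0.234, 0.972, -0.0, -0.0]
ft_force: [0.5, 1.1, -0.7]
width: 0.0459
grip_force: 25.0
```

{"method": "drive_tool", "body": {
  "series": [
    [[0.7, -3.9, 0], -2],
    [[0.7, -3.9, 0], -2],
    [[0.7, -3.9, 0], -2],
    [[0.7, -3.8, 0], -2],
    [[0.6, -3.8, 0], -2.1],
    [[0.6, -3.8, 0], -2.1],
    [[0.6, -3.8, 0], -2.1],
    [[0.7, -3.8, 0], -2.1],
    [[0, 0, 0], 0],
    [[0, 0, 0], 0]
  ]
}}

```text
time: 63.4
ee_pos: [0.5596, -0.0357, 0.165]
eef_rot: [0.37, 0.929, 0.0, -0.0]
ft_force: [-0.1, 0.2, -1.0]
width: 0.0461
grip_force: 25.0
```

{"method": "drive_tool", "body": {
  "series": [
    [[0, 0, -2], 0],
    [[0, 0, -1.8], 0],
    [[0, 0, 0], 0],
    [[0, 0, 0], 0],
    [[0, 0, 0], 0],
    [[0, 0, 0], 0],
    [[0, 0, 0], 0],
    [[0, 0, 0], 0],
    [[0, 0, 0], 0],
    [[0, 0, 0], 0]
  ]
}}

```text
time: 64.65
ee_pos: [0.5597, -0.0365, 0.1271]
eef_rot: [0.37, 0.929, 0.0, -0.0]
ft_force: [-0.6, 0.5, 0.4]
width: 0.0457
grip_force: 25.0
```

{"method": "drive_tool", "body": {
  "series": [
    [[0, 0, -0.3], 0],
    [[0, 0, -0.3], 0],
    [[0, 0, -0.3], 0],
    [[0, 0, -0.3], 0],
    [[0, 0, -0.2], 0],
    [[0, 0, -0.2], 0],
    [[0, 0, -0.2], 0],
    [[0, 0, -0.2], 0],
    [[0, 0, 0], 0],
    [[0, 0, 0], 0]
  ]
}}

```text
time: 65.9
ee_pos: [0.5598, -0.0365, 0.1071]
eef_rot: [0.37, 0.929, 0.0, 0.0]
ft_force: [-0.6, 0.2, -0.7]
width: 0.0455
grip_force: 25.0
```

{"method": "drive_tool", "body": {
  "series": [
    [[0, 0, -0.3], 0],
    [[0, 0, -0.3], 0],
    [[0, 0, -0.3], 0],
    [[0, 0, -0.3], 0],
    [[0, 0, -0.3], 0],
    [[0, 0, -0.1], 0],
    [[0, 0, 0], 0],
    [[0, 0, 0], 0],
    [[0, 0, 0], 0],
    [[0, 0, 0], 0]
  ]
}}

```text
time: 67.15
ee_pos: [0.5597, -0.0365, 0.0911]
eef_rot: [0.37, 0.929, 0.0, 0.0]
ft_force: [-0.3, -0.8, -0.8]
width: 0.0454
grip_force: 25.0
```

Release, rise, and move aside for a look.

{"method": "drive_tool", "body": {
  "series": [
    [[0, 0, 0], 0],
    [[0, 0, 0], 0],
    [[0, 0, 0], 0],
    [[0, 0, 0], 0],
    [[0, 0, 2], 0],
    [[0, 0, 3], 0],
    [[0, 0, 3], 0],
    [[0, 0, 2], 0],
    [[0, 0, 0], 0],
    [[0, 0, 0], 0]
  ],
  "hand": 0
}}

```text
time: 68.4
ee_pos: [0.5593, -0.0366, 0.1903]
eef_rot: [0.371, 0.929, -0.0, -0.0]
ft_force: [0.4, -0.5, -0.7]
width: 0.0868
grip_force: 0.0
```

{"method": "drive_tool", "body": {
  "series": [
    [[0, 5, 0], 0],
    [[0, 5, 0], 0],
    [[0, 5, 0], 0],
    [[0, 5, 0], 0],
    [[-1, 3, 0], 0],
    [[0, 0, 0], 0],
    [[0, 0, 0], 0],
    [[0, 0, 0], 0],
    [[0, 0, 0], 0],
    [[0, 0, 0], 0]
  ]
}}

```text
time: 69.65
ee_pos: [0.5499, 0.193, 0.1911]
eef_rot: [0.371, 0.929, -0.0, 0.0]
ft_force: [0.2, 0.5, 0.1]
width: 0.0869
grip_force: 0.0
```

Run:
```python
from h import *
c=cam("side"); a=cv2.resize(c["color"][200:400,250:400,::-1],(420,560))
d=cam("top"); b=cv2.resize(d["color"][180:270,270:330+30,::-1],(360,360)); 
for n,z in (("black",.069),): print(cog(d,n,(.5598,-.0366),z))
print(len(chunks(d,amin=30)), [x[0][:2] for x in chunks(d,0.004,amin=30)])
# expected boss-top height in side view for stack top z .091 / hub top .101
print(proj(c,[[.5598,-.0366,z] for z in(.025,.091,.093,.101)]).round(1).tolist())
canvas=np.zeros((560,780,3),np.uint8); canvas[:,:420]=a; canvas[:360,420:]=b; cv2.imwrite("pics/fin.png",canvas)
```

```text
(array([ 0.5564, -0.0329]), np.float64(0.017), np.float64(-43.9), np.int64(35))
4 [array([ 0.6058, -0.2834]), array([ 0.5995, -0.3428]), array([ 0.5532, -0.3465]), array([ 0.5475, -0.2908])]
[[317.3, 267.8], [316.8, 245.9], [316.8, 245.2], [316.7, 242.4]]
```

View pics/fin.png

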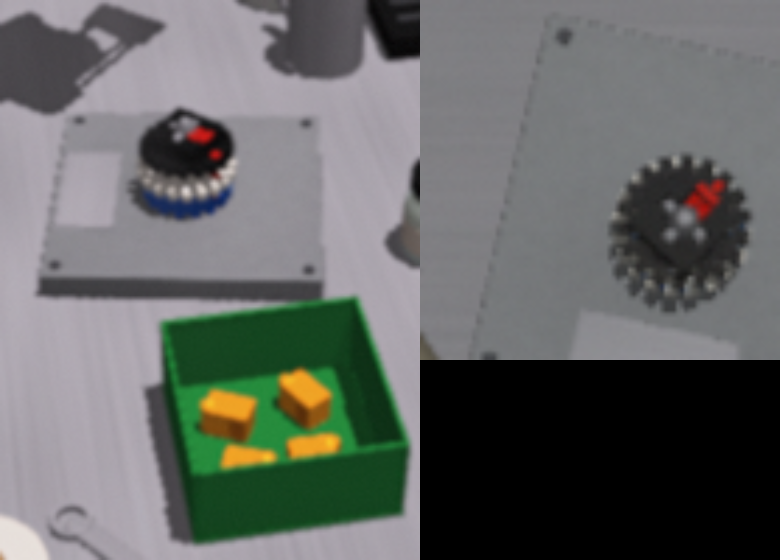

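{"method": "drive_tool", "body": {
  "series": [
    [[1, -5, 0], 0],
    [[0, -5, 0], 0],
    [[0, -5, 0], 0],
    [[0, -5, 0], 0],
    [[0, -3, 0], 0],
    [[0, 0, 0], 0],
    [[0, 0, -3], 0],
    [[0, 0, -3], 0],
    [[0, 0, -2], 0],
    [[0, 0, 0], 0]
  ],
  "hand": 0.54
}}

```text
time: 71.0
ee_pos: [0.559, -0.0358, 0.11]
eef_rot: [0.37, 0.929, -0.0, -0.001]
ft_force: [0.3, -0.5, 0.3]
width: 0.0397
grip_force: 0.0
```

{"method": "drive_tool", "body": {
  "series": [
    [[0, 0, -0.3], 0],
    [[0, 0, -0.2], 0],
    [[0, 0, -0.2], 0],
    [[0, 0, -0.1], 0],
    [[0, 0, -0.1], 0],
    [[0, 0, -0.1], 0],
    [[0, 0, 0], 0],
    [[0, 0, 0], 0],
    [[0, 0, 0], 0],
    [[0, 0, 0], 0]
  ]
}}

```text
time: 72.25
ee_pos: [0.5597, -0.0365, 0.1011]
eef_rot: [0.37, 0.929, 0.0, 0.0]
ft_force: [0.3, -0.3, -0.7]
width: 0.0402
grip_force: 0.0
```

{"method": "drive_tool", "body": {
  "series": [
    [[0, 0, -0.1], 0],
    [[0, 0, -0.1], 0],
    [[0, 0, 0], 0],
    [[0, 0, 0], 0],
    [[0, 0, 0], 0],
    [[0, 0, 0], 0],
    [[0, 0, 0], 0],
    [[0, 0, 0], 0],
    [[0, 0, 0], 0],
    [[0, 0, 0], 0]
  ]
}}

```text
time: 73.5
ee_pos: [0.5598, -0.0365, 0.0995]
eef_rot: [0.37, 0.929, -0.0, 0.0]
ft_force: [-1.8, -0.3, 5.2]
width: 0.0396
grip_force: 2.7
```

{"method": "drive_tool", "body": {
  "series": [
    [[0, 0, -0.1], 0],
    [[0, 0, 0], 0],
    [[0, 0, 0], 0],
    [[0, 0, 0], 0],
    [[0, 0, 0], 0],
    [[0, 0, 0], 0],
    [[0, 0, 0], 0],
    [[0, 0, 0], 0],
    [[0, 0, 0], 0],
    [[0, 0, 0], 0]
  ]
}}

```text
time: 74.75
ee_pos: [0.5599, -0.0365, 0.0994]
eef_rot: [0.37, 0.929, -0.0, 0.0]
ft_force: [-5.0, -0.1, 16.0]
width: 0.0402
grip_force: 7.4
```

{"method": "drive_tool", "body": {
  "series": [
    [[0, 0, 1], 0],
    [[0, 0, 3], 0],
    [[0, 0, 4], 0],
    [[0, 0, 4], 0],
    [[0, 3, 0], 0],
    [[0, 5, 0], 0],
    [[0, 5, 0], 0],
    [[0, 5, 0], 0],
    [[0, 0, 0], 0],
    [[0, 0, 0], 0]
  ]
}}

```text
time: 76.0
ee_pos: [0.5599, 0.143, 0.2181]
eef_rot: [0.37, 0.929, -0.0, 0.0]
ft_force: [-0.2, -0.3, 0.2]
width: 0.04
grip_force: 0.0
```

Run:
```python
from h import *
c=cam("top"); print(cog(c,"black",(.5598,-.0366),.069), len(chunks(c,amin=30)))
print(r.close_job())
```

```text
(array([ 0.5562, -0.0333]), np.float64(0.028), np.float64(-43.3), np.int64(35)) 4
the job is handed in; nothing more can be done
None
```

I put all four fragments in the scrap bin first, then slid the blue, white and black cogs onto the hub with their red slots on the master spline. A light press met the top of the stack at 91 mm, which is fully home. The job is handed in, but it gave back no verdict.

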